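# Lay out the bonding corner for the next patient

## Task

Lay out the bonding set at the dark runner mat: stand the low jar on the mat half-way between the bur block and the cotton-roll dispenser, and set the little steel dish on top of the jar, centred on its lid. Put the small carton squarely behind the bur block, its long side parallel to the block's long side, and stand the amber bottle directly behind the dispenser; behind means straight across the mat to the side away from the robot, 9 cm from centre to centre, on the bare counter. Leave everything upright and let go, and do not disturb the cup or the glove box.

Things in the scene. Friction and masses are not known exactly. Their poses are not given: they have to be found in the camera images.
- mat: Dark rubber runner mat, 60 x 340 x 3 mm thick, fixed flat on the counter. Origin: centre of its underside, which is also exactly half-way between bur block and dispenser. Its y axis runs along its length, its x axis straight across it, away from the robot (the 'behind' direction). It may be turned up to about 15 degrees.
- bur_block: Aluminium bur block, 40 (x) x 60 (y) x 25 mm with two rows of small steel burs standing to 38 mm, fixed on the mat 130 mm from the mat's centre, at either end. Origin: centre of its underside (3 mm above the counter); its axes are parallel to the mat's: +x is its 'behind' direction, y its long side.
- dispenser: Round cotton-roll dispenser, white drum with a steel lid, 62 mm diameter, 48 mm high with its little knob, fixed on the mat 130 mm from the mat's centre, at the other end from the bur block. Origin: centre of its underside (3 mm above the counter); its axes are parallel to the mat's: +x is its 'behind' direction.
- jar_mid (a point): Centre (half-way up) of the low closed jar, white with a flat grey lid: 54 mm diameter, lid 56 mm, 40 mm high, about 90 g; z up. Loose, standing on the counter between mat and robot or to the side.
- dish_mid (a point): Centre (half-way up) of the little round open steel dish: 35 mm outer diameter, 22 mm high, 3 mm wall, about 45 g; z up. Loose, on the counter.
- vial_mid (a point): Centre (half-way up) of the amber bottle with a black cap: body 32 mm diameter up to 48 mm, cap 21 mm diameter, 75 mm high in all, about 60 g; z up. Loose, standing on the counter.
- carton_mid (a point): Centre (half-way up) of the small cardboard carton with a white band: 40 (x) x 64 (y, its long side) x 30 (z) mm, about 50 g. Loose, lying on the counter, at any yaw up to about 35 degrees.
- cup_mid (a point): Centre of the white ceramic cup, 72 mm diameter, 85 mm high, a bystander at the left (+y) end: leave alone.
- glove_box_mid (a point): Centre of the blue glove box, 120 (x) x 220 (y) x 70 (z) mm, a bystander at the right (-y) end: leave alone.
Not all that is in view belongs to the job. Leave any blue, green or turquoise look-alike of the bur_block alone.

How it is judged:
By the outcome, as a careful person would: the job done as asked, in the order asked, and still so for the second after the job is handed in, with the robot touching nothing.
It also fails if it takes over 102 s, if anything falls off the work surface, if the arm or the gripper's body presses on something with over 40 N, if the wrist force passes 120 N, or if a joint passes its speed limit or range.

## Robot

A 6-joint arm with a two-finger parallel gripper is mounted at the origin on the work surface. World frame = base frame: x ahead of the robot, y to its left, z up, the work surface at z = 0. Lengths are in m, angles in degrees, forces in N, time in s.
With the tool pointing down it reaches from about 0.3 to 0.775 m from the base axis. Payload 14.6 kg.
Tool frame: the origin (TCP) lies midway between the tips of the shut fingers; the grasp point (between the pads) lies 19 mm behind it (arm.grip_depth is the distance from the TCP to the grasp point, in m); x points along the fingers, z is the direction in which the jaws open and shut, and the axes are right-handed (so a half turn about x gives the same grasp; the last joint's range is limited). The gripper opens to 85 mm and grips with 20 to 120 N. Pads are 22 mm wide; open, the fingers measure 114 mm over their backs; the gripper's body (76 mm by 85 mm) begins 54 mm behind the grasp point. The pads swing forward as they close: fully open they stand 13 mm farther back than shut.
Start: joints at [71.012, 17.183, 87.147, -0, 75.671, -3.816], TCP at [0.144, 0.531, 0.231] pointing down, gripper open.
Joint ranges: [-173.82, 173.82], [-45.26, 126.66], [13.44, 144.39], [-59.66, 239.66], [0, 175.72], [-146.38, 146.38]. Speed limits (degrees/s): [127.2, 127.2, 147.25, 180, 180, 180].

## Interface

Orientations are given as a 3x3 rotation matrix whose columns are the frame's x, y, z axes.
In Python, from workcell import arm gives the robot as it stands.
- The arm moves only by the shell command python3 -m jog 'ROWS' [OPENING] [FORCE]. ROWS is JSON, a list of rows, each a list of 6 numbers: the shift along the tool's x, y, z in m, then the turn, a rotation vector about the tool's x, y, z in units of 5 degrees (1.0 is 5 degrees). In form: [[tx, ty, tz, wx, wy, wz], ...]. A call has exactly 5 rows; each row is the pose to reach, as a shift and turn from the pose commanded when the call began, along the tool's axes at that moment; what a row does not reach only later rows make up. A row lasts 1/12 s, in which the tool goes at most 41.7 mm and 7.16 degrees, less where a joint would pass 70% of its speed; a pose out of reach is approached as far as the arm can. A call with a gripper value outside its range is refused whole. OPENING is the finger opening in m, from 0 to 0.0854, set as the call begins (- or left out, the last holds). The fingers move at their own pace and stop on an object; FORCE is the grip in N (left out, the last holds). Time passes only in rows, so rows that repeat a pose let the fingers close, or fill a call up. It gives the time, the measured TCP pose, the force and the opening at its end, in the units of the state.
- arm.observe(): the state, without advancing time (a new reading comes with each control period).
- arm.grab_frame(name): name is "side" or "top" or "wrist"; returns (picture, depth): 384x512x3 uint8, red, green, blue; 384x512 float32, m along the optical axis (not along the pixel's ray), 0 where there is no reading.
- arm.calibration(name): a dict with "fov_y" (degrees; the focal length in pixels is half the picture's height over the tangent of half this angle, whatever the lens; pixels are square), "cx", "cy" (the principal point, pixels), "R" (3x3) and "t" (3): a world point X has camera coordinates R X + t. Camera axes: x right, y down, z forward; pixel columns grow to the right and rows downward; lengths in m; the calibration is good to about 2 mm. A picture is of the moment at which its call begins: read the wrist's pose just before it. calibration takes no time and is no camera call; for the wrist camera it gives the pose at the moment of the call.
- arm.hand_in(): hands the job in, once; it reports no verdict.
Trained networks look in the newest picture that a camera, given by its name, has taken for a name from the list of things; names that differ only in an ending like _2 or _b are one class to them, and where a whole thing is asked for, a point or a joint stands for the part that bears it (a point fixed in the world has none). Each returns a list of dicts, best first, with "p" (0 to 1); they miss things now and then, are a little off and sometimes report something else, mostly with a low value. They report only what shows in the picture. A call takes as long as a camera call. They do not tell look-alikes from the thing itself.
- arm.boxes_of(thing, camera): "extent" ([left, top, right, bottom] in pixels, round what is visible of it).
The state is a dict: "clock": time; "joint_pos": joint angles; "joint_vel": joint speeds; "tau": joint torques, N m; "tool_pos": TCP position; "ee_rot": TCP orientation; "contact_force": force on the tool from outside, world axes, zero at the start; "wrist_torque": the same for the moment, N m; "grip_width": finger opening in m.
Only numpy, scipy, OpenCV 4.12 (cv2) and the standard library are available. Lean on these libraries where they do the work, as an engineer would, in place of code of your own. Each camera call takes 0.05 s, during which the arm holds its last target. There are 200 camera calls.

## Working session

There is one attempt and no reset: what is moved stays moved. The work goes in short steps, Python scripts to look and compute and a shell command to move; the robot and the scene stay as the last step left them, time stands still between calls to the robot, and variables do not carry over. Pictures are saved under pics/ and viewed, about 12 in all and at most 16, crops included, and the job is handed in when it is done.

```bash
mkdir -p pics; ls; cat > h.py <<'E'
from workcell import arm
import numpy as np, cv2, json
def shot(c,name=None):
    cal=arm.calibration(c); p,d=arm.grab_frame(c)
    if name: cv2.imwrite('pics/'+name+'.png',p[:,:,::-1])
    np.savez('/tmp/'+c+'.npz',p=p,d=d,R=cal['R'],t=cal['t'],k=[cal['fov_y'],cal['cx'],cal['cy']])
    return p,d,cal
def cloud(d,cal):
    f=d.shape[0]/2/np.tan(np.radians(cal['fov_y'])/2)
    v,u=np.mgrid[:d.shape[0],:d.shape[1]]
    X=np.stack([(u-cal['cx'])/f*d,(v-cal['cy'])/f*d,d],-1)
    W=(X-np.array(cal['t']))@np.array(cal['R'])
    W[d<=0]=np.nan
    return W
E
python3 - <<'E'
from h import *
p,d,c=shot('top','top0'); W=cloud(d,c); print(c)
for n in ['mat','bur_block','dispenser','jar_mid','dish_mid','vial_mid','carton_mid','cup_mid','glove_box_mid']:
    for b in arm.boxes_of(n,'top')[:3]:
        l,t,r,bo=[int(round(x)) for x in b['extent']]
        w=W[t:bo+1,l:r+1].reshape(-1,3); w=w[~np.isnan(w[:,0])]
        zm=np.percentile(w[:,2],98); s=w[w[:,2]>zm-.006]
        print(n,round(b['p'],2),[l,t,r,bo],'ztop',zm.round(3),'c',s.mean(0).round(3))
p,d,c=shot('side','side0')
print(arm.observe())
E
```

```text
pics
{'fov_y': 42.29133453758351, 'cx': 259.92527789501116, 'cy': 182.04630032674086, 'R': array([[ 0.01076121, -0.99993461,  0.00386968],
       [-0.98388316, -0.01127908, -0.17845646],
       [ 0.17848844, -0.0018869 , -0.9839402 ]]), 't': array([-0.04086496,  0.50330955,  1.34776673])}
mat 0.79 [195, 156, 311, 182] ztop 0.048 c [ 0.556 -0.141  0.046]
bur_block 0.86 [184, 235, 205, 256] ztop 0.039 c [0.328 0.145 0.039]
bur_block 0.83 [156, 125, 179, 146] ztop 0.036 c [0.641 0.241 0.034]
bur_block 0.64 [196, 164, 220, 178] ztop 0.04 c [0.539 0.115 0.038]
dispenser 0.78 [291, 156, 311, 178] ztop 0.054 c [ 0.555 -0.144  0.051]
jar_mid 0.82 [212, 205, 228, 221] ztop 0.047 c [0.417 0.075 0.043]
dish_mid 0.44 [273, 203, 284, 216] ztop 0.025 c [ 0.426 -0.088  0.023]
vial_mid 0.57 [142, 210, 156, 223] ztop 0.079 c [0.411 0.275 0.077]
carton_mid 0.59 [321, 213, 347, 238] ztop 0.035 c [ 0.394 -0.244  0.032]
cup_mid 0.98 [87, 126, 121, 159] ztop 0.089 c [0.61  0.408 0.087]
glove_box_mid 0.83 [362, 127, 448, 182] ztop 0.076 c [ 0.596 -0.448  0.072]
{'clock': 0.55, 'joint_pos': array([ 7.10115969e+01,  1.71828056e+01,  8.71481570e+01,  7.05972623e-04,
        7.56702669e+01, -3.81820265e+00]), 'joint_vel': array([ 0.03594686, -0.05107305, -0.09257731, -0.04283442, -0.00225604,
       -0.06027737]), 'tau': array([-1.22301495e-03, -5.43089247e+01, -3.61852705e+01, -1.09483965e-04,
        6.67923523e-04,  1.17012644e-05]), 'tool_pos': array([0.14394376, 0.53081203, 0.23127305]), 'ee_rot': array([[-1.82709196e-05, -9.65151931e-01,  2.61690180e-01],
       [-1.64071511e-05,  2.61690181e-01,  9.65151931e-01],
       [-1.00000000e+00,  1.33406230e-05, -2.06167138e-05]]), 'contact_force': array([-0.18009129,  0.62452773,  0.01209389]), 'wrist_torque': array([ 0.01760576, -0.03360723,  0.01815318]), 'grip_width': 0.08552524621263222}
```

```bash
python3 - <<'E'
import cv2
p=cv2.imread('pics/top0.png'); cv2.imwrite('pics/top0c.png',cv2.resize(p[110:260,80:360],None,fx=2.8,fy=2.8,interpolation=cv2.INTER_CUBIC))
E
```

```text
(no output)
```

View pics/top0c.png

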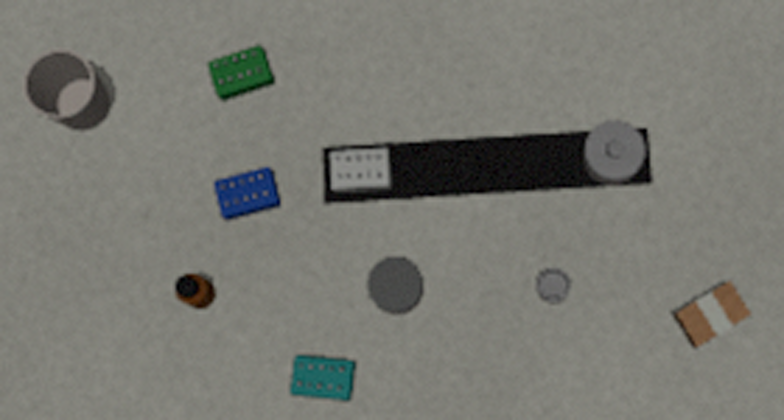

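View pics/side0.png

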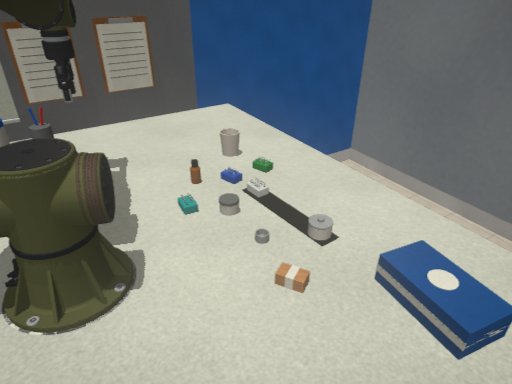

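Real bur block: the aluminium one on the mat (crop 360,168). The green (240,72), blue (248,193) and turquoise (323,377) ones are look-alikes. Next I measure the mat and the loose things more finely.

```bash
cat >> h.py <<'E'
def ray(uv,cal,z):
    "intersect pixels with the world plane z"
    uv=np.atleast_2d(np.array(uv,float)); R=np.array(cal['R']); t=np.array(cal['t'])
    f=192/np.tan(np.radians(cal['fov_y'])/2)
    D=np.c_[(uv[:,0]-cal['cx'])/f,(uv[:,1]-cal['cy'])/f,np.ones(len(uv))]@R; C=-R.T@t
    return C+D*((z-C[2])/D[:,2])[:,None]
def plan(xyz,yaw):
    "shift and turn (tool axes, jog units) to put TCP at xyz, jaw axis (tool z) at world yaw deg (mod 180)"
    s=arm.observe(); R=s['ee_rot']; cur=np.degrees(np.arctan2(R[1,2],R[0,2]))
    dy=(yaw-cur+90)%180-90
    from scipy.spatial.transform import Rotation as Ro
    T=Ro.from_euler('z',yaw if abs((yaw-cur+180)%360-180)<=90.001 else yaw+180,degrees=True).as_matrix()
    z=T[:,0]; x=np.array([0,0,-1.]); G=np.c_[x,np.cross(z,x),z]
    print('now',s['tool_pos'].round(4),'yaw',round(cur,1),'clk',s['clock'],'w',round(s['grip_width'],4))
    print('shift',(R.T@(np.array(xyz)-s['tool_pos'])).round(4),'turn',(Ro.from_matrix(R.T@G).as_rotvec(degrees=True)/5).round(2))
E
python3 - <<'E'
from h import *
z=np.load('/tmp/top.npz'); p,d=z['p'],z['d']; c=dict(fov_y=z['k'][0],cx=z['k'][1],cy=z['k'][2],R=z['R'],t=z['t'])
W=cloud(d,c)
g=W[190:200,230:290].reshape(-1,3); print('counter z near mat',np.nanmean(g[:,2]).round(4), [np.nanmean(W[r:r+6,q:q+6,2]).round(4) for r,q in [(140,240),(225,250),(200,170),(225,310)]])
# mat corners on z=.003 plane
m=(p.max(2)<45).astype(np.uint8); m[:150]=0;m[190:]=0;m[:,:190]=0;m[:,320:]=0
v,u=np.nonzero(m); P=ray(np.c_[u,v],c,.003)[:,:2]
r=cv2.minAreaRect((P*1000).astype(np.float32)); print('mat rect',r,len(u))
def comp(box,zt,cond):
    l,t,r_,b=box; mm=cond(p[t:b,l:r_].astype(int)); v,u=np.nonzero(mm)
    return ray(np.c_[u+l,v+t],c,zt)
for n,b,zt in [('block',(190,158,225,185),.028),('disp',(285,150,318,184),.045),('jar',(206,199,235,227),.04),('dish',(267,198,290,221),.022),('vial',(136,204,162,228),.075),('carton',(316,208,352,243),.03)]:
    w=W[b[1]:b[3],b[0]:b[2]]; zz=w[...,2]-np.nanmean(g[:,2])
    mm=np.abs(zz-zt)<.008; v,u=np.nonzero(mm); Q=ray(np.c_[u+b[0],v+b[1]],c,zt)[:,:2]
    rr=cv2.minAreaRect((Q*1000).astype(np.float32)); print(n,len(u),Q.mean(0).round(4),[np.round(x,1) for x in rr])
E
```

```text
counter z near mat 0.0008 [np.float64(0.0016), np.float64(0.0003), np.float64(0.0006), np.float64(-0.0006)]
mat rect ((550.9840087890625, -16.26910400390625), (57.778987884521484, 336.4767150878906), 4.187271595001221) 1529
block 283 [0.5392 0.1137] [array([539. , 114.2]), array([41.1, 60.2]), np.float64(4.3)]
disp 341 [ 0.5581 -0.1446] [array([ 559.1, -144.5]), array([60.3, 59.1]), np.float64(44.7)]
jar 314 [0.4198 0.0745] [array([420.1,  73.7]), array([53.2, 53.1]), np.float64(0.6)]
dish 45 [ 0.4242 -0.0838] [array([424. , -84.4]), array([31.2, 33.9]), np.float64(0.6)]
vial 48 [0.4115 0.2745] [array([410.9, 274.3]), array([19.3, 19. ]), np.float64(2.9)]
carton 329 [ 0.395  -0.2437] [array([ 395. , -243.3]), array([39.9, 65.6]), np.float64(31.1)]
```

```bash
python3 - <<'E'
from h import *
plan((.420,.0745,.18),94.2)
E
```

```text
now [0.1439 0.5308 0.2313] yaw 74.8 clk 0.55 w 0.0855
shift [ 0.0513 -0.3858 -0.3682] turn [-3.87 -0.   -0.  ]
```

```bash
python3 -m jog '[[0,-0.02,-0.02,0,0,0],[0.01,-0.045,-0.043,-0.5,0,0],[0.02,-0.07,-0.067,-1,0,0],[0.03,-0.1,-0.095,-1.5,0,0],[0.03,-0.13,-0.124,-2,0,0]]' 0.085 40 && python3 - <<'E'
from h import *
plan((.420,.0745,.18),94.2)
E
```

```text
clock: 0.97
tool_pos: [0.2366, 0.3757, 0.1996]
ee_rot: [[-0.001, -0.996, 0.087], [-0.002, 0.087, 0.996], [-1.0, 0.001, -0.002]]
contact_force: [0.7, 0.5, 0.8]
grip_width: 0.0849
now [0.2366 0.3757 0.1996] yaw 85.0 clk 0.9667 w 0.0849
shift [ 0.0199 -0.2089 -0.2841] turn [-1.84 -0.02 -0.01]
```

```bash
python3 -m jog '[[0,-0.024,-0.033,-0.4,0,0],[0.01,-0.048,-0.065,-0.8,0,0],[0.015,-0.072,-0.098,-1.2,0,0],[0.02,-0.096,-0.13,-1.6,0,0],[0.02,-0.12,-0.163,-1.84,0,0]]' && python3 - <<'E'
from h import *
plan((.420,.0745,.18),94.2)
E
```

```text
clock: 1.38
tool_pos: [0.3417, 0.2026, 0.1808]
ee_rot: [[-0.0, -0.997, -0.072], [-0.0, -0.072, 0.997], [-1.0, 0.0, -0.0]]
contact_force: [1.4, -0.2, -0.5]
grip_width: 0.0848
now [0.3417 0.2026 0.1808] yaw 94.2 clk 1.3833 w 0.0848
shift [ 0.0007 -0.0688 -0.1334] turn [-0.01 -0.   -0.  ]
```

```bash
python3 -m jog '[[0,-0.02,-0.03,0,0,0],[0,-0.04,-0.06,0,0,0],[0,-0.06,-0.085,0,0,0],[0,-0.08,-0.11,0,0,0],[0,-0.08,-0.11,0,0,0]]' && python3 - <<'E'
from h import *
p,d,c=shot('wrist','w1')
plan((.420,.0745,.18),94.2)
print(c)
for n in ['jar_mid','bur_block']: print(n,arm.boxes_of(n,'wrist')[:2])
E
```

```text
clock: 1.8
tool_pos: [0.4316, 0.0972, 0.1814]
ee_rot: [[0.001, -0.998, -0.067], [-0.0, -0.067, 0.998], [-1.0, -0.001, -0.001]]
contact_force: [1.2, 0.7, 0.4]
grip_width: 0.0849
now [0.4301 0.0987 0.1812] yaw 93.8 clk 1.85 w 0.0852
shift [ 0.0012  0.0117 -0.0235] turn [-0.07 -0.   -0.  ]
{'fov_y': 70.37771567155123, 'cx': 254.7183590330255, 'cy': 199.9951101941075, 'R': array([[-6.73747103e-02,  9.97727741e-01,  5.67956417e-05],
       [ 9.44945039e-01,  6.37921218e-02,  3.20950835e-01],
       [ 3.20217929e-01,  2.16776383e-02, -9.47095855e-01]]), 't': array([-0.06782357, -0.43884792,  0.19301248])}
jar_mid [{'extent': [208.8, 145.6, 258.4, 199.9], 'p': 0.73}]
bur_block [{'extent': [235.3, 247.6, 285.7, 282.4], 'p': 0.9}, {'extent': [320.4, 311.4, 346.1, 349.6], 'p': 0.77}]
```

View pics/w1.png

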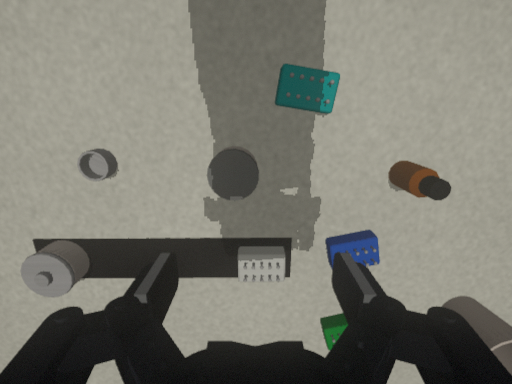

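The wrist view shows jar (234,172), dish (98,165), mat, real block (262,264), dispenser (55,270), bottle (415,180). Cross-checking positions with the wrist depth.

```bash
cat >> h.py <<'E'
def tops(cam,items,win=.008):
    "items: name,(l,t,r,b),top height -> mean/minAreaRect of top-face pixels"
    z=np.load('/tmp/%s.npz'%cam); p,d=z['p'],z['d']; c=dict(fov_y=z['k'][0],cx=z['k'][1],cy=z['k'][2],R=z['R'],t=z['t'])
    W=cloud(d,c)
    for n,b,zt in items:
        w=W[b[1]:b[3],b[0]:b[2]]; mm=np.abs(w[...,2]-zt)<win; v,u=np.nonzero(mm)
        Q=ray(np.c_[u+b[0]+.0,v+b[1]],c,zt)[:,:2]; rr=cv2.minAreaRect((Q*1000).astype(np.float32))
        print(n,len(u),'z',np.median(w[...,2][mm]).round(4),'mean',Q.mean(0).round(4),'rect',[np.round(x,1) for x in rr])
    return p,W,c
E
python3 - <<'E'
from h import *
p,W,c=tops('wrist',[('jar',(200,140,265,205),.04),('dish',(75,140,122,185),.022),('block',(230,240,292,286),.028),('disp',(15,235,95,300),.045),('vial',(385,155,455,205),.075)],.005)
print(np.nanmedian(W[60:120,60:150,2]),np.nanmedian(W[205:230,60:200,2]))
m=(p.max(2)<40).astype(np.uint8); m[:235]=0;m[280:]=0;m[:,292:]=0;m[:,:34]=0
m[262:,120:200]=0
v,u=np.nonzero(m); print(cv2.minAreaRect((ray(np.c_[u,v],c,.003)[:,:2]*1000).astype(np.float32)))
E
```

```text
jar 2076 z 0.0396 mean [0.4168 0.0723] rect [array([417.5,  72.3]), array([54.5, 54.6]), np.float64(3.9)]
dish 341 z 0.0209 mean [ 0.4212 -0.0858] rect [array([421.3, -85.1]), array([34.2, 36. ]), np.float64(21.8)]
block 1209 z 0.0274 mean [0.5344 0.1117] rect [array([535.1, 111.6]), array([41.7, 58.5]), np.float64(5.5)]
disp 1660 z 0.0424 mean [ 0.5525 -0.143 ] rect [array([ 553.5, -143.6]), array([59.6, 60.7]), np.float64(32.2)]
vial 392 z 0.0745 mean [0.4096 0.2707] rect [array([409.7, 270.6]), array([19.8, 22.5]), np.float64(3.9)]
-0.0005740678485164903 -0.0005310452063054614
((543.0654296875, -1.861602783203125), (30.02716064453125, 263.9237976074219), 12.753984451293945)
```

```bash
python3 -m jog '[[0.03,0.006,-0.012,0,0,0],[0.07,0.0115,-0.025,0,0,0],[0.1,0.0115,-0.025,0,0,0],[0.13,0.0115,-0.025,0,0,0],[0.13,0.0115,-0.025,0,0,0]]' && python3 - <<'E'
from h import *
plan((.4185,.0733,.006),94.2)
E
```

```text
clock: 2.37
tool_pos: [0.4161, 0.0752, 0.0473]
ee_rot: [[-0.008, -0.997, -0.071], [-0.001, -0.071, 0.997], [-1.0, 0.008, -0.0]]
contact_force: [-0.0, 0.5, -1.6]
grip_width: 0.0849
now [0.4161 0.0752 0.0473] yaw 94.1 clk 2.3667 w 0.0849
shift [ 0.0412 -0.0026 -0.002 ] turn [-0.02 -0.   -0.09]
```

```bash
python3 -m jog '[[0.015,-0.0026,-0.002,0,0,0],[0.03,-0.0026,-0.002,0,0,0],[0.041,-0.0026,-0.002,0,0,0],[0.041,-0.0026,-0.002,0,0,0],[0.041,-0.0026,-0.002,0,0,0]]' && python3 -m jog '[[0,0,0,0,0,0],[0,0,0,0,0,0],[0,0,0,0,0,0],[0,0,0,0,0,0],[0,0,0,0,0,0]]' 0.0 40 && python3 -m jog '[[0,0,0,0,0,0],[0,0,0,0,0,0],[0,0,0,0,0,0],[-0.01,0,0,0,0,0],[-0.02,0,0,0,0,0]]'; python3 - <<'E'
from h import *
shot('wrist','w2')
plan((.5465,-.0155,.06),94.2)
E
```

```text
clock: 2.78
tool_pos: [0.4222, 0.0735, 0.0115]
ee_rot: [[0.001, -0.997, -0.071], [0.0, -0.071, 0.997], [-1.0, -0.001, 0.0]]
contact_force: [0.4, 0.9, 0.2]
grip_width: 0.0851
clock: 3.2
tool_pos: [0.4225, 0.0731, 0.0116]
ee_rot: [[0.001, -0.998, -0.07], [0.0, -0.07, 0.998], [-1.0, -0.002, 0.0]]
contact_force: [-3.8, 1.0, 13.0]
grip_width: 0.0547
clock: 3.62
tool_pos: [0.4219, 0.0728, 0.0312]
ee_rot: [[-0.0, -0.998, -0.07], [-0.0, -0.07, 0.998], [-1.0, 0.0, -0.0]]
contact_force: [0.2, -0.2, -0.1]
grip_width: 0.0544
now [0.423  0.0729 0.033 ] yaw 94.0 clk 3.6667 w 0.0547
shift [-0.0267 -0.1171 -0.0969] turn [-0.03  0.    0.03]
```

View pics/w2.png

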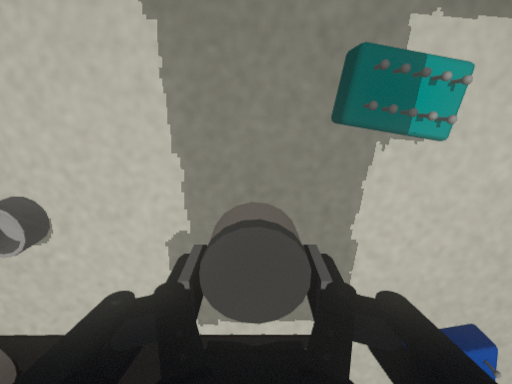

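```bash
python3 - <<'E'
from h import *
p,W,c=tops('wrist',[('jar',(195,215,315,325),.0605)],.006)
E
python3 -m jog '[[-0.015,-0.015,-0.012,0,0,0],[-0.035,-0.035,-0.03,0,0,0],[-0.045,-0.06,-0.05,0,0,0],[-0.045,-0.085,-0.07,0,0,0],[-0.045,-0.105,-0.087,0,0,0]]' && python3 -m jog '[[0,-0.01,-0.01,0,0,0],[0,-0.012,-0.01,0,0,0],[0,-0.012,-0.01,0,0,0],[0,-0.012,-0.01,0,0,0],[0,-0.012,-0.01,0,0,0]]'; python3 - <<'E'
from h import *
shot('wrist','w3')
plan((.5465,-.0155,.06),94.2)
E
```

```text
jar 9289 z 0.0591 mean [0.4145 0.0721] rect [array([415.6,  72.1]), array([56.6, 58. ]), np.float64(3.8)]
clock: 4.08
tool_pos: [0.5349, -0.0079, 0.077]
ee_rot: [[0.003, -0.998, -0.07], [-0.0, -0.07, 0.998], [-1.0, -0.003, -0.001]]
contact_force: [-0.1, 0.4, -0.3]
grip_width: 0.0544
clock: 4.5
tool_pos: [0.5449, -0.0151, 0.0755]
ee_rot: [[-0.0, -0.997, -0.071], [0.0, -0.071, 0.997], [-1.0, 0.0, 0.0]]
contact_force: [0.7, -0.1, -1.1]
grip_width: 0.055
now [ 0.545  -0.0151  0.0755] yaw 94.1 clk 4.55 w 0.0548
shift [ 0.0155 -0.0014 -0.0005] turn [-0.03  0.   -0.  ]
```

View pics/w3.png

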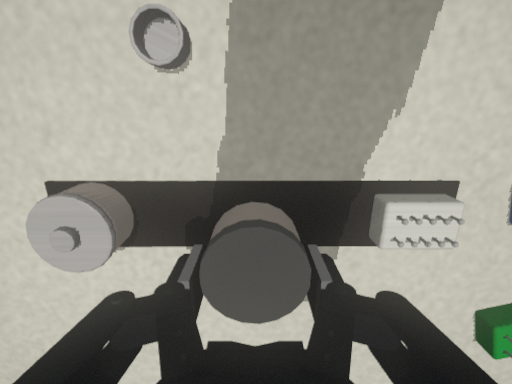

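```bash
python3 - <<'E'
from h import *
p,W,c=tops('wrist',[('jar',(195,215,315,325),.105),('block',(365,190,470,255),.028),('disp',(20,180,138,272),.0435),('dish',(125,0,190,72),.022)],.005)
v,u=np.nonzero((p.max(2)<60)&(np.arange(384)[:,None]<250)&(np.arange(384)[:,None]>175)); u0=(u>40)&(u<480)
print(np.nanmedian(W[100:160,40:200,2]))
# mat corners by eye: (46,181),(459,181)
print(ray([[46,181],[459,181]],c,.003))
E
```

```text
jar 9130 z 0.1034 mean [ 0.5375 -0.0158] rect [array([538.4, -15.7]), array([55.4, 57.3]), np.float64(3.9)]
block 3479 z 0.0276 mean [0.5355 0.1089] rect [array([536.6, 109.5]), array([39.7, 61.2]), np.float64(4.1)]
disp 4923 z 0.0425 mean [ 0.5535 -0.1441] rect [array([ 555. , -144.7]), array([59.6, 62.6]), np.float64(31.6)]
dish 1072 z 0.0211 mean [ 0.4218 -0.0866] rect [array([422.7, -86. ]), array([34.2, 35. ]), np.float64(4.1)]
-0.00043794748338528346
[[ 0.52998813 -0.18628851  0.003     ]
 [ 0.50603795  0.14882593  0.003     ]]
```

```bash
python3 -m jog '[[0.01,-0.0084,-0.0021,0,0,0],[0.025,-0.0084,-0.0021,0,0,0],[0.04,-0.0084,-0.0021,0,0,0],[0.05,-0.0084,-0.0021,0,0,0],[0.055,-0.0084,-0.0021,0,0,0]]' && python3 -m jog '[[0.003,0,0,0,0,0],[0.005,0,0,0,0,0],[0.006,0,0,0,0,0],[0.006,0,0,0,0,0],[0.006,0,0,0,0,0]]'
```

```text
clock: 4.97
tool_pos: [0.5532, -0.0168, 0.0191]
ee_rot: [[-0.002, -0.997, -0.071], [0.0, -0.071, 0.997], [-1.0, 0.002, 0.0]]
contact_force: [0.0, 0.2, 0.1]
grip_width: 0.0545
clock: 5.38
tool_pos: [0.5543, -0.0173, 0.0148]
ee_rot: [[0.001, -0.998, -0.07], [-0.0, -0.07, 0.998], [-1.0, -0.001, -0.0]]
contact_force: [-0.2, 0.6, -0.4]
grip_width: 0.0547
```

```bash
python3 -m jog '[[0.001,0,0,0,0,0],[0.001,0,0,0,0,0],[0.001,0,0,0,0,0],[0.001,0,0,0,0,0],[0.001,0,0,0,0,0]]' 0.085 && python3 -m jog '[[0,0,0,0,0,0],[-0.02,0,0,0,0,0],[-0.06,0,0,0,0,0],[-0.1,0.0,0,0,0,0],[-0.13,0,0,0,0,0]]' && python3 -m jog '[[-0.01,0.03,0,0,0,0],[-0.01,0.06,0,0,0,0],[-0.01,0.07,0,0,0,0],[-0.01,0.07,0,0,0,0],[-0.01,0.07,0,0,0,0]]'; python3 - <<'E'
from h import *
shot('wrist','w4'); shot('top','top1')
for n in ['jar_mid','bur_block','dispenser','dish_mid']: print(n,[ (b['extent'],b['p']) for b in arm.boxes_of(n,'wrist')[:2]])
tops('top',[('block',(190,158,225,185),.028),('disp',(285,150,318,184),.045),('jar',(235,150,275,185),.043)])
plan((.4215,-.0845,.06),94.2)
E
```

```text
clock: 5.8
tool_pos: [0.5541, -0.0172, 0.0133]
ee_rot: [[0.0, -0.998, -0.07], [-0.0, -0.07, 0.998], [-1.0, -0.0, -0.0]]
contact_force: [0.5, 0.6, -0.5]
grip_width: 0.085
clock: 6.22
tool_pos: [0.5544, -0.0172, 0.1464]
ee_rot: [[0.002, -0.998, -0.07], [-0.0, -0.07, 0.998], [-1.0, -0.002, -0.0]]
contact_force: [0.8, 0.6, 1.4]
grip_width: 0.0851
clock: 6.63
tool_pos: [0.4846, -0.0222, 0.1537]
ee_rot: [[0.001, -0.998, -0.07], [-0.0, -0.07, 0.998], [-1.0, -0.001, -0.0]]
contact_force: [1.1, 0.6, -0.2]
grip_width: 0.0851
jar_mid [([229.9, 217.7, 279.7, 279.1], 0.62)]
bur_block [([439.7, 205.5, 512.0, 248.7], 0.9), ([405.2, 0.0, 503.1, 65.6], 0.87)]
dispenser [([104.8, 219.7, 172.5, 278.8], 0.61)]
dish_mid [([173.7, 106.0, 213.8, 143.5], 0.83)]
block 276 z 0.0284 mean [0.539  0.1141] rect [array([539. , 114.3]), array([41.4, 60.1]), np.float64(3.9)]
disp 344 z 0.0437 mean [ 0.5579 -0.1443] rect [array([ 557.7, -144.4]), array([58.3, 61.2]), np.float64(45.7)]
jar 0 z nan mean [nan nan] rect [array([0., 0.]), array([0., 0.]), np.float64(0.0)]
now [ 0.4846 -0.0221  0.153 ] yaw 94.0 clk 6.9333 w 0.0851
shift [ 0.093   0.0673 -0.0578] turn [-0.03  0.   -0.01]
  return _methods._mean(a, axis=axis, dtype=dtype,
  ret = ret.dtype.type(ret / rcount)
h.py:37: RuntimeWarning: Mean of empty slice.
  print(n,len(u),'z',np.median(w[...,2][mm]).round(4),'mean',Q.mean(0).round(4),'rect',[np.round(x,1) for x in rr])
  ret = um.true_divide(
```

View pics/w4.png

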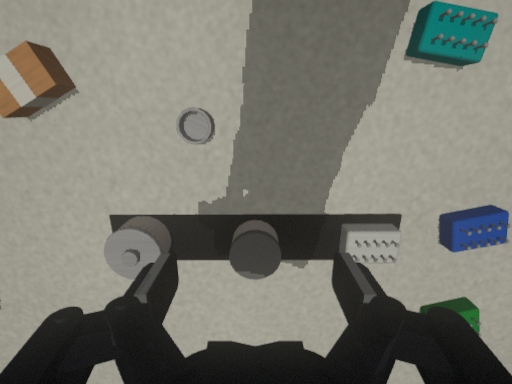

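```bash
python3 - <<'E'
from h import *
p,W,c=tops('wrist',[('jar',(220,212,290,285),.043),('block',(335,215,405,266),.028),('disp',(95,210,176,280),.0435),('dish',(170,100,220,150),.022)],.004)
E
python3 -m jog '[[0.01,0.015,-0.015,0,0,0],[0.03,0.04,-0.035,0,0,0],[0.05,0.06,-0.055,0,0,0],[0.05,0.067,-0.058,0,0,0],[0.05,0.067,-0.058,0,0,0]]' 0.06; python3 - <<'E'
from h import *
shot('wrist'); shot('top','top1')
tops('top',[('block',(190,158,225,185),.028),('disp',(285,150,318,184),.045),('jar',(235,150,275,185),.043)])
tops('wrist',[('dish',(170,60,380,300),.022)],.004)
plan((.4215,-.0845,.06),94.2)
E
```

```text
jar 1949 z 0.0426 mean [ 0.5479 -0.0179] rect [array([548.7, -17.9]), array([55., 54.]), np.float64(4.0)]
block 1461 z 0.0276 mean [0.5339 0.1108] rect [array([535.5, 110.2]), array([39.4, 60.1]), np.float64(4.0)]
disp 1839 z 0.0424 mean [ 0.551 -0.148] rect [array([ 551.7, -149.2]), array([50.9, 61.7]), np.float64(45.1)]
dish 354 z 0.0212 mean [ 0.4219 -0.0866] rect [array([422.2, -86.3]), array([32.9, 34.2]), np.float64(4.0)]
clock: 7.35
tool_pos: [0.4203, -0.0854, 0.1027]
ee_rot: [[-0.002, -0.998, -0.068], [0.001, -0.068, 0.998], [-1.0, 0.002, 0.001]]
contact_force: [-0.0, -0.2, 0.1]
grip_width: 0.0602
block 277 z 0.0285 mean [0.5392 0.1139] rect [array([539.9, 114.7]), array([40.9, 60. ]), np.float64(1.5)]
disp 342 z 0.0436 mean [ 0.558 -0.144] rect [array([ 558.4, -145.1]), array([58.3, 59.3]), np.float64(45.7)]
jar 303 z 0.0441 mean [ 0.5514 -0.0152] rect [array([551.6, -15.2]), array([54.9, 51. ]), np.float64(0.7)]
dish 425 z 0.0213 mean [ 0.4212 -0.0869] rect [array([421.4, -86.8]), array([34.6, 33.4]), np.float64(3.9)]
now [ 0.4225 -0.0847  0.104 ] yaw 94.0 clk 7.45 w 0.06
shift [0.044  0.001  0.0002] turn [-0.04 -0.    0.01]
```

```bash
python3 -m jog '[[0.02,0.0,-0.0006,0,0,0],[0.04,0,-0.0006,0,0,0],[0.07,0,-0.0006,0,0,0],[0.09,0,-0.0006,0,0,0],[0.1,0,-0.0006,0,0,0]]' && python3 -m jog '[[0,0,0,0,0,0],[0,0,0,0,0,0],[0,0,0,0,0,0],[0,0,0,0,0,0],[0,0,0,0,0,0]]' 0.0 30 && python3 -m jog '[[0,0,0,0,0,0],[-0.02,0,0,0,0,0],[-0.05,0,0,0,0,0],[-0.09,0,0,0,0,0],[-0.09,0,0,0,0,0]]'; python3 - <<'E'
from h import *
p,d,c=shot('wrist','w5')
tops('wrist',[('dish',(190,200,320,330),.112)],.008)
plan((.5500,-.0165,.09),94.2)
E
```

```text
clock: 7.87
tool_pos: [0.4219, -0.0845, 0.0017]
ee_rot: [[-0.001, -0.997, -0.071], [0.0, -0.071, 0.997], [-1.0, 0.001, 0.0]]
contact_force: [-0.1, 0.1, 0.6]
grip_width: 0.06
clock: 8.28
tool_pos: [0.4222, -0.0854, 0.0043]
ee_rot: [[0.002, -0.998, -0.07], [-0.001, -0.07, 0.998], [-1.0, -0.002, -0.001]]
contact_force: [1.3, 0.4, 2.1]
grip_width: 0.0346
clock: 8.7
tool_pos: [0.4242, -0.0861, 0.0995]
ee_rot: [[0.009, -0.997, -0.07], [-0.003, -0.07, 0.998], [-1.0, -0.009, -0.003]]
contact_force: [1.0, 0.2, 0.2]
grip_width: 0.0347
dish 3005 z 0.1141 mean [ 0.4218 -0.0864] rect [array([420. , -87.2]), array([52.9, 47.1]), np.float64(56.6)]
now [ 0.4233 -0.0858  0.0968] yaw 94.0 clk 8.75 w 0.0346
shift [ 0.0075 -0.1312  0.0603] turn [-0.04 -0.03  0.08]
```

View pics/w5.png

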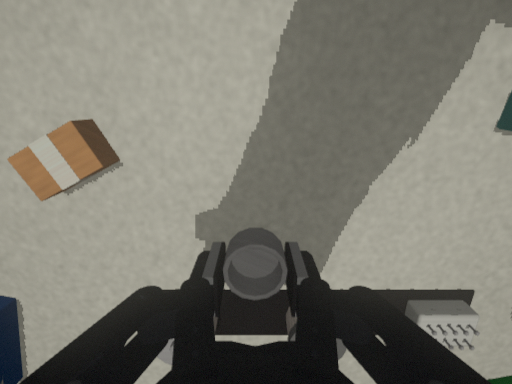

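```bash
python3 - <<'E'
from h import *
z=np.load('/tmp/wrist.npz'); c=dict(fov_y=z['k'][0],cx=z['k'][1],cy=z['k'][2],R=z['R'],t=z['t'])
print(ray([[255,268],[255,272]],c,.1145))
E
python3 -m jog '[[0,-0.02,0.01,0,0,0],[0,-0.045,0.022,0,0,0],[0,-0.075,0.036,0,0,0],[0,-0.105,0.05,0,0,0],[0.007,-0.131,0.06,0,0,0]]' && python3 -m jog '[[0,0,0,0,0,0],[0.008,0,0,0,0,0],[0.016,0,0,0,0,0],[0.02,0,0,0,0,0],[0.02,0,0,0,0,0]]'; python3 - <<'E'
from h import *
p,d,c=shot('wrist')
cv2.imwrite('pics/w6.png',cv2.resize(p[160:384,60:470,::-1],None,fx=1.9,fy=1.9))
plan((.5500,-.0165,.065),94.2)
E
```

```text
[[ 0.4224244  -0.08607599  0.1145    ]
 [ 0.42493143 -0.08589731  0.1145    ]]
clock: 9.17
tool_pos: [0.5497, -0.015, 0.0865]
ee_rot: [[0.001, -0.998, -0.071], [-0.0, -0.071, 0.998], [-1.0, -0.001, -0.0]]
contact_force: [0.5, -0.2, -1.0]
grip_width: 0.0346
clock: 9.58
tool_pos: [0.5467, -0.0167, 0.065]
ee_rot: [[-0.002, -0.998, -0.069], [0.0, -0.069, 0.998], [-1.0, 0.002, 0.0]]
contact_force: [-0.9, 0.6, -0.7]
grip_width: 0.0344
now [ 0.5472 -0.0167  0.0657] yaw 94.0 clk 9.6333 w 0.0343
shift [ 0.0007 -0.0028 -0.    ] turn [-0.04  0.   -0.01]
```

View pics/w6.png

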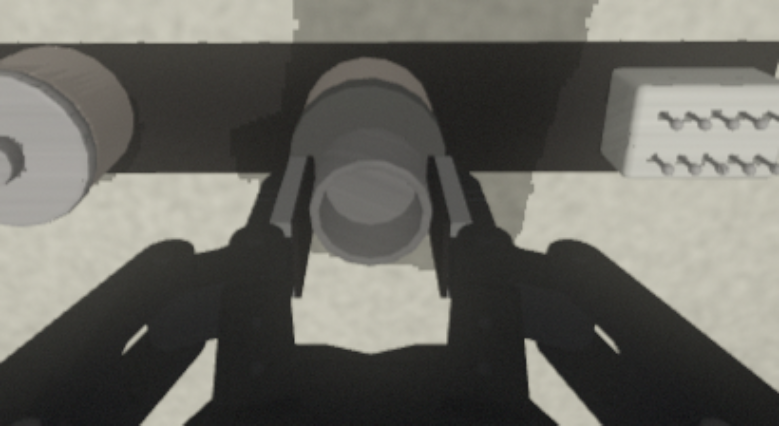

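```bash
python3 - <<'E'
from h import *
z=np.load('/tmp/wrist.npz'); c=dict(fov_y=z['k'][0],cx=z['k'][1],cy=z['k'][2],R=z['R'],t=z['t'])
f=lambda x,y:(60+x/1.9,160+y/1.9)
print('dish',ray([f(371,212)],c,.065-.0043+.022), 'rim top/bot',ray([f(371,160),f(371,265)],c,.0827))
e=ray([f(370,80),f(291,150),f(447,150)],c,.043);print('lid edge',e,'centre x',e[0,0]+.028,'y',e[1:,1].mean())
# depth-based lid pixels, circle fit with fixed radius
W=cloud(z['d'],c); b=(205,195,305,290); w=W[b[1]:b[3],b[0]:b[2]]; mm=np.abs(w[...,2]-.0425)<.004; v,u=np.nonzero(mm)
Q=ray(np.c_[u+b[0],v+b[1]],c,.043)[:,:2]; q=Q[:,0]<np.inf
h=cv2.convexHull((Q*1000).astype(np.float32))[:,0]/1000; h=h[h[:,0]<.545]
from scipy.optimize import least_squares
r=least_squares(lambda p:np.hypot(*(h-p).T)-.028,[.55,-.017]); print('lid fit',r.x,np.abs(r.fun).max(),len(h))
E
```

```text
dish [[ 0.54559644 -0.016571    0.0827    ]] rim top/bot [[ 0.52945833 -0.01771354  0.0827    ]
 [ 0.5633198  -0.01531623  0.0827    ]]
lid edge [[ 0.52038845 -0.01857922  0.043     ]
 [ 0.54832634 -0.04450505  0.043     ]
 [ 0.54450749  0.01030266  0.043     ]] centre x 0.5483884547048475 y -0.017101197478704734
lid fit [ 0.54900236 -0.01792501] 0.0008824378792367076 23
```

```bash
python3 -m jog '[[0,-0.0025,-0.001,0,0,0],[0.006,-0.0025,-0.001,0,0,0],[0.012,-0.0025,-0.001,0,0,0],[0.015,-0.0025,-0.001,0,0,0],[0.016,-0.0025,-0.001,0,0,0]]' && python3 -m jog '[[0.001,0,0,0,0,0],[0.002,0,0,0,0,0],[0.002,0,0,0,0,0],[0.002,0,0,0,0,0],[0.002,0,0,0,0,0]]'
```

```text
clock: 10.05
tool_pos: [0.5501, -0.017, 0.0494]
ee_rot: [[-0.001, -0.998, -0.07], [0.0, -0.07, 0.998], [-1.0, 0.001, 0.0]]
contact_force: [-0.1, 0.3, -0.2]
grip_width: 0.0346
clock: 10.47
tool_pos: [0.5506, -0.0171, 0.0484]
ee_rot: [[0.0, -0.998, -0.07], [-0.0, -0.07, 0.998], [-1.0, -0.0, -0.0]]
contact_force: [-0.2, -1.0, -0.6]
grip_width: 0.0344
```

```bash
python3 -m jog '[[0.0005,0,0,0,0,0],[0.001,0,0,0,0,0],[0.001,0,0,0,0,0],[0.001,0,0,0,0,0],[0.001,0,0,0,0,0]]' && python3 -m jog '[[0,0,0,0,0,0],[0,0,0,0,0,0],[0,0,0,0,0,0],[0,0,0,0,0,0],[0,0,0,0,0,0]]' 0.06 && python3 -m jog '[[-0.01,0,0,0,0,0],[-0.03,0,0,0,0,0],[-0.06,0,0,0,0,0],[-0.09,0.0,0,0,0,0],[-0.09,0.03,0,0,0,0]]' && python3 -m jog '[[0,0.02,0,0,0,0],[0,0.04,0,0,0,0],[0,0.04,0,0,0,0],[0,0.04,0,0,0,0],[0,0.04,0,0,0,0]]'; python3 - <<'E'
from h import *
p,d,c=shot('wrist'); cv2.imwrite('pics/w7.png',p[:,:,::-1])
plan((.393,-.2445,.10),31+94.2-4.2-90)
E
```

```text
clock: 10.88
tool_pos: [0.5506, -0.0171, 0.0473]
ee_rot: [[0.0, -0.998, -0.07], [-0.0, -0.07, 0.998], [-1.0, -0.0, -0.0]]
contact_force: [0.6, 0.5, 0.0]
grip_width: 0.0345
clock: 11.3
tool_pos: [0.5506, -0.0171, 0.0473]
ee_rot: [[0.0, -0.998, -0.07], [-0.0, -0.07, 0.998], [-1.0, -0.0, -0.0]]
contact_force: [0.1, 0.0, -1.1]
grip_width: 0.0604
clock: 11.72
tool_pos: [0.5254, -0.0194, 0.1439]
ee_rot: [[0.011, -0.997, -0.071], [-0.001, -0.071, 0.998], [-1.0, -0.011, -0.002]]
contact_force: [1.1, 0.2, 0.9]
grip_width: 0.0604
clock: 12.13
tool_pos: [0.4815, -0.022, 0.138]
ee_rot: [[0.001, -0.998, -0.07], [-0.0, -0.07, 0.998], [-1.0, -0.001, -0.0]]
contact_force: [0.7, -0.3, -0.3]
grip_width: 0.06
now [ 0.4815 -0.022   0.1377] yaw 94.0 clk 12.1833 w 0.0601
shift [ 0.0377  0.1039 -0.2157] turn [1.261e+01 0.000e+00 1.000e-02]
```

View pics/w7.png

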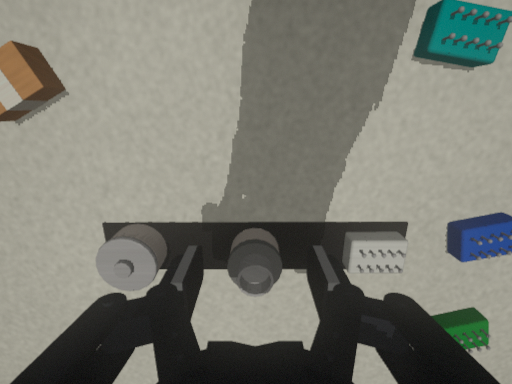

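```bash
python3 -m jog '[[0,0.015,-0.03,1.4,0,0],[0.0,0.03,-0.06,2.8,0,0],[0.0,0.045,-0.09,4.2,0,0],[0,0.06,-0.12,5.6,0,0],[0,0.075,-0.15,7,0,0]]' 0.07 && python3 - <<'E'
from h import *
plan((.394,-.2440,.15),31.1)
E
```

```text
clock: 12.6
tool_pos: [0.4162, -0.1783, 0.1374]
ee_rot: [[0.0, -0.855, 0.519], [-0.0, 0.519, 0.855], [-1.0, -0.0, 0.0]]
contact_force: [1.1, -0.2, 0.9]
grip_width: 0.0704
now [ 0.4162 -0.1783  0.1374] yaw 58.7 clk 12.6 w 0.0704
shift [-0.0126 -0.0151 -0.0677] turn [5.52 0.   0.  ]
```

```bash
python3 -m jog '[[-0.005,-0.004,-0.02,1.4,0,0],[-0.012,-0.008,-0.04,2.8,0,0],[-0.012,-0.015,-0.06,4.2,0,0],[-0.012,-0.015,-0.068,5.52,0,0],[-0.012,-0.015,-0.068,5.52,0,0]]' 0.07 && python3 - <<'E'
from h import *
p,d,c=shot('wrist'); cv2.imwrite('pics/w8.png',p[:,:,::-1])
print([ (b['extent'],b['p']) for b in arm.boxes_of('carton_mid','wrist')[:2]])
tops('wrist',[('carton',(120,60,400,330),.03)],.004)
plan((.394,-.2440,.006),31.1)
E
```

```text
clock: 13.02
tool_pos: [0.3942, -0.2444, 0.1493]
ee_rot: [[-0.0, -0.515, 0.857], [-0.0, 0.857, 0.515], [-1.0, -0.0, -0.0]]
contact_force: [0.3, 0.2, 1.0]
grip_width: 0.0699
[([232.7, 159.2, 276.8, 225.1], 0.86)]
carton 2461 z 0.0296 mean [ 0.3962 -0.2474] rect [array([ 452.5, -292.9]), array([ 57.9, 224.8]), np.float64(51.8)]
now [ 0.3946 -0.2429  0.1491] yaw 31.6 clk 13.1167 w 0.0696
shift [ 0.1431 -0.0007 -0.0011] turn [ 0.11 -0.   -0.  ]
```

```bash
python3 - <<'E'
from h import *
tops('wrist',[('carton',(225,150,285,232),.03)],.004)
E
python3 -m jog '[[0.03,-0.0007,-0.001,0.1,0,0],[0.06,-0.0007,-0.001,0.1,0,0],[0.09,-0.0007,-0.001,0.1,0,0],[0.1,-0.0007,-0.001,0.1,0,0],[0.1,-0.0007,-0.001,0.1,0,0]]' && python3 - <<'E'
from h import *
plan((.394,-.2440,.003),31.1)
E
```

```text
carton 2397 z 0.0296 mean [ 0.3922 -0.2448] rect [array([ 392.7, -245.8]), array([39.9, 63.4]), np.float64(31.1)]
clock: 13.53
tool_pos: [0.3933, -0.2428, 0.0474]
ee_rot: [[-0.003, -0.517, 0.856], [0.003, 0.856, 0.517], [-1.0, 0.004, -0.002]]
contact_force: [0.3, 0.3, 0.2]
grip_width: 0.0702
now [ 0.3933 -0.2428  0.0474] yaw 31.1 clk 13.5333 w 0.0702
shift [ 0.0444 -0.0016  0.0001] turn [ 0.   -0.02 -0.05]
```

```bash
python3 -m jog '[[0.015,-0.0016,0,0,0,0],[0.03,-0.0016,0,0,0,0],[0.042,-0.0016,0,0,0,0],[0.042,-0.0016,0,0,0,0],[0.042,-0.0016,0,0,0,0]]' && python3 -m jog '[[0,0,0,0,0,0],[0,0,0,0,0,0],[0,0,0,0,0,0],[0,0,0,0,0,0],[0,0,0,0,0,0]]' 0.0 25 && python3 -m jog '[[0,0,0,0,0,0],[-0.02,0,0,0,0,0],[-0.06,0,0,0,0,0],[-0.1,0,0,0,0,0],[-0.14,0,0,0,0,0]]'; python3 - <<'E'
from h import *
p,d,c=shot('wrist'); cv2.imwrite('pics/w9.png',p[:,:,::-1])
s=arm.observe(); print(s['joint_pos'].round(1))
plan((.627,.1205,.15),4.2)
E
```

```text
clock: 13.95
tool_pos: [0.3953, -0.2455, 0.0085]
ee_rot: [[0.001, -0.515, 0.857], [-0.001, 0.857, 0.515], [-1.0, -0.001, 0.0]]
contact_force: [-0.1, 0.3, -0.7]
grip_width: 0.07
clock: 14.37
tool_pos: [0.3952, -0.2457, 0.0085]
ee_rot: [[0.001, -0.514, 0.858], [-0.001, 0.858, 0.514], [-1.0, -0.002, 0.001]]
contact_force: [-0.7, 2.1, 9.2]
grip_width: 0.0397
clock: 14.78
tool_pos: [0.3943, -0.2451, 0.1496]
ee_rot: [[-0.0, -0.514, 0.858], [-0.0, 0.858, 0.514], [-1.0, 0.0, -0.0]]
contact_force: [0.7, 0.9, 0.3]
grip_width: 0.0397
[-36.4  11.  105.4  -0.   63.  -67.3]
now [ 0.3968 -0.2469  0.1572] yaw 31.0 clk 14.8333 w 0.0397
shift [0.0068 0.1968 0.3863] turn [5.35 0.07 0.1 ]
```

View pics/w9.png

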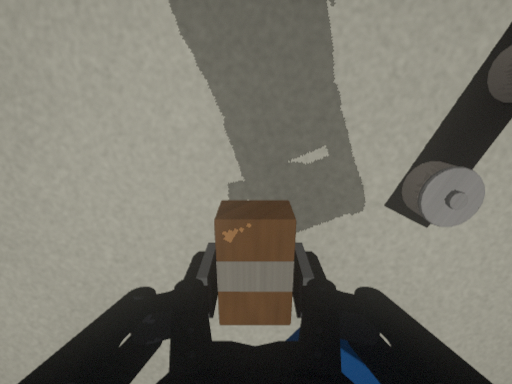

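```bash
python3 -m jog '[[0,0.015,0.03,0,0,0],[0,0.032,0.062,0.5,0,0],[0,0.05,0.098,1.5,0,0],[0,0.068,0.134,2.5,0,0],[0,0.087,0.17,3.5,0,0]]' && python3 - <<'E'
from h import *
plan((.627,.1190,.15),4.2)
E
```

```text
clock: 15.25
tool_pos: [0.4965, -0.0817, 0.148]
ee_rot: [[0.001, -0.228, 0.974], [-0.0, 0.974, 0.228], [-1.0, -0.0, 0.001]]
contact_force: [0.5, -0.2, -0.5]
grip_width: 0.0392
now [ 0.4965 -0.0817  0.148 ] yaw 13.2 clk 15.25 w 0.0392
shift [-0.0019  0.1657  0.1728] turn [1.79 0.01 0.  ]
```

```bash
python3 -m jog '[[0,0.025,0.026,0.5,0,0],[0,0.053,0.055,1,0,0],[0,0.081,0.084,1.79,0,0],[0,0.11,0.114,1.79,0,0],[0,0.138,0.144,1.79,0,0]]' && python3 -m jog '[[0.01,0.015,0.016,0,0,0],[0.03,0.018,0.018,0,0,0],[0.06,0.018,0.018,0,0,0],[0.08,0.018,0.018,0,0,0],[0.08,0.018,0.018,0,0,0]]' && python3 - <<'E'
from h import *
p,d,c=shot('wrist'); cv2.imwrite('pics/w10.png',p[:,:,::-1])
plan((.627,.1190,.015),4.2)
E
```

```text
clock: 15.67
tool_pos: [0.6045, 0.0864, 0.1479]
ee_rot: [[0.001, -0.078, 0.997], [0.0, 0.997, 0.078], [-1.0, -0.0, 0.001]]
contact_force: [0.2, -1.7, 0.8]
grip_width: 0.0397
clock: 16.08
tool_pos: [0.6182, 0.1036, 0.0632]
ee_rot: [[-0.007, -0.079, 0.997], [-0.001, 0.997, 0.079], [-1.0, -0.0, -0.007]]
contact_force: [-1.4, -0.1, -1.9]
grip_width: 0.0398
now [0.6194 0.1036 0.066 ] yaw 4.5 clk 16.1333 w 0.0396
shift [0.0509 0.0148 0.009 ] turn [ 0.06 -0.04  0.  ]
```

View pics/w10.png

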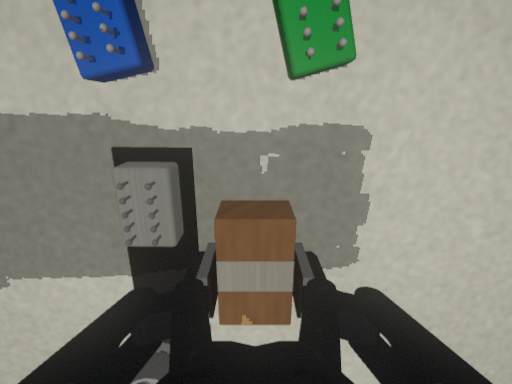

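```bash
python3 - <<'E'
from h import *
tops('wrist',[('block',(105,155,190,255),.028),('carton',(205,195,305,335),.0875)],.004)
z=np.load('/tmp/wrist.npz'); c=dict(fov_y=z['k'][0],cx=z['k'][1],cy=z['k'][2],R=z['R'],t=z['t'])
a=ray([[217,220],[294,220],[219,324],[292,324]],c,.0875); print('carton corners',a.round(4),a.mean(0))
b=ray([[116,164],[178,163],[125,247],[183,245]],c,.028); print('block corners',b.round(4),b.mean(0))
m=ray([[113,148],[192,148],[197,240]],c,.003); print('mat',m.round(4))
E
```

```text
block 4072 z 0.0274 mean [0.5402 0.116 ] rect [array([539.9, 114.1]), array([40.1, 58.5]), np.float64(4.5)]
carton 7849 z 0.0844 mean [0.6167 0.1081] rect [array([617.1, 106.3]), array([49.2, 62.3]), np.float64(4.9)]
carton corners [[0.5972 0.1344 0.0875]
 [0.6332 0.1374 0.0875]
 [0.6004 0.0736 0.0875]
 [0.6397 0.077  0.0875]] [0.61765456 0.10561655 0.0875    ]
block corners [[0.522  0.1433 0.028 ]
 [0.5629 0.1473 0.028 ]
 [0.5234 0.0818 0.028 ]
 [0.5659 0.0869 0.028 ]] [0.543529   0.11482567 0.028     ]
mat [[0.5081 0.1493 0.003 ]
 [0.5664 0.154  0.003 ]
 [0.571  0.0787 0.003 ]]
```

```bash
python3 -m jog '[[0.0,0.0133,0.0109,0.05,0,0],[0.02,0.0133,0.0109,0.05,0,0],[0.035,0.0133,0.0109,0.05,0,0],[0.047,0.0133,0.0109,0.05,0,0],[0.053,0.0133,0.0109,0.05,0,0]]' && python3 -m jog '[[0.001,0,0,0,0,0],[0.002,0,0,0,0,0],[0.002,0,0,0,0,0],[0.002,0,0,0,0,0],[0.002,0,0,0,0,0]]' && python3 - <<'E'
from h import *
shot('wrist','w11')
tops('wrist',[('carton',(205,195,305,335),.033)],.006)
plan((.629,.1175,.0085),4.2)
E
```

```text
clock: 16.55
tool_pos: [0.6303, 0.1176, 0.0144]
ee_rot: [[0.0, -0.074, 0.997], [0.0, 0.997, 0.074], [-1.0, 0.0, 0.0]]
contact_force: [0.0, -0.4, -0.5]
grip_width: 0.0392
clock: 16.97
tool_pos: [0.6305, 0.1178, 0.0131]
ee_rot: [[0.001, -0.074, 0.997], [0.0, 0.997, 0.074], [-1.0, 0.0, 0.001]]
contact_force: [-0.1, 0.5, -0.5]
grip_width: 0.0393
carton 8899 z 0.0341 mean [0.6292 0.121 ] rect [array([629.4, 118.6]), array([50.8, 66.7]), np.float64(4.2)]
now [0.6304 0.1178 0.0129] yaw 4.2 clk 17.0167 w 0.0398
shift [ 0.0044 -0.0002 -0.0014] turn [ 0.01  0.01 -0.  ]
```

```bash
python3 -m jog '[[0.001,0,-0.0012,0,0,0],[0.002,0,-0.0012,0,0,0],[0.003,0,-0.0012,0,0,0],[0.004,0,-0.0012,0,0,0],[0.004,0,-0.0012,0,0,0]]' && python3 -m jog '[[0.0005,0,0,0,0,0],[0.0005,0,0,0,0,0],[0.0005,0,0,0,0,0],[0.0005,0,0,0,0,0],[0.0005,0,0,0,0,0]]' && python3 -m jog '[[0,0,0,0,0,0],[0,0,0,0,0,0],[0,0,0,0,0,0],[0,0,0,0,0,0],[0,0,0,0,0,0]]' 0.06 && python3 -m jog '[[-0.02,0,0,0,0,0],[-0.05,0,0,0,0,0],[-0.09,0,0,0,0,0],[-0.13,0.0,0,0,0,0],[-0.14,-0.0,0,0,0,0]]' && python3 -m jog '[[0,-0.02,0,0,0,0],[0,-0.04,0,0,0,0],[0,-0.04,0,0,0,0],[0,-0.04,0,0,0,0],[0,-0.04,0,0,0,0]]'; python3 - <<'E'
from h import *
p,d,c=shot('wrist'); cv2.imwrite('pics/w12.png',p[:,:,::-1])
shot('top','top2')
tops('top',[('block',(190,158,225,185),.028),('disp',(285,150,318,184),.045),('jar',(235,150,275,185),.043),('dish',(235,150,275,185),.065),('carton',(190,120,225,158),.03)])
plan((.410,.2725,.15),4.2)
E
```

```text
clock: 17.43
tool_pos: [0.629, 0.1177, 0.0086]
ee_rot: [[0.0, -0.074, 0.997], [-0.0, 0.997, 0.074], [-1.0, -0.0, 0.0]]
contact_force: [-2.8, -0.6, 4.5]
grip_width: 0.0394
clock: 17.85
tool_pos: [0.629, 0.1177, 0.0085]
ee_rot: [[0.0, -0.074, 0.997], [0.0, 0.997, 0.074], [-1.0, -0.0, 0.0]]
contact_force: [-4.9, -0.8, 9.1]
grip_width: 0.0392
clock: 18.27
tool_pos: [0.6289, 0.1176, 0.0076]
ee_rot: [[-0.0, -0.074, 0.997], [-0.0, 0.997, 0.074], [-1.0, -0.0, -0.0]]
contact_force: [0.3, -0.0, 0.3]
grip_width: 0.0601
clock: 18.68
tool_pos: [0.6309, 0.1179, 0.1548]
ee_rot: [[0.009, -0.074, 0.997], [0.001, 0.997, 0.074], [-1.0, 0.0, 0.009]]
contact_force: [1.0, -0.3, 0.7]
grip_width: 0.0597
clock: 19.1
tool_pos: [0.6318, 0.0781, 0.1475]
ee_rot: [[-0.0, -0.074, 0.997], [0.0, 0.997, 0.074], [-1.0, 0.0, -0.0]]
contact_force: [-0.4, 0.7, -0.2]
grip_width: 0.06
block 0 z nan mean [nan nan] rect [array([0., 0.]), array([0., 0.]), np.float64(0.0)]
disp 347 z 0.0442 mean [ 0.5581 -0.1444] rect [array([ 558.7, -144.4]), array([60.4, 58.8]), np.float64(26.2)]
jar 222 z 0.0446 mean [ 0.55   -0.0155] rect [array([551.6, -15.2]), array([54.9, 51. ]), np.float64(0.7)]
dish 51 z 0.0653 mean [ 0.5519 -0.0145] rect [array([551.1, -15.4]), array([34.2, 33.4]), np.float64(0.7)]
carton 0 z nan mean [nan nan] rect [array([0., 0.]), array([0., 0.]), np.float64(0.0)]
now [0.6318 0.0785 0.1476] yaw 4.3 clk 19.2 w 0.06
shift [-0.0024  0.21   -0.2068] turn [ 0.01 -0.   -0.  ]
  return _methods._mean(a, axis=axis, dtype=dtype,
  ret = ret.dtype.type(ret / rcount)
h.py:37: RuntimeWarning: Mean of empty slice.
  print(n,len(u),'z',np.median(w[...,2][mm]).round(4),'mean',Q.mean(0).round(4),'rect',[np.round(x,1) for x in rr])
  ret = um.true_divide(
```

View pics/w12.png

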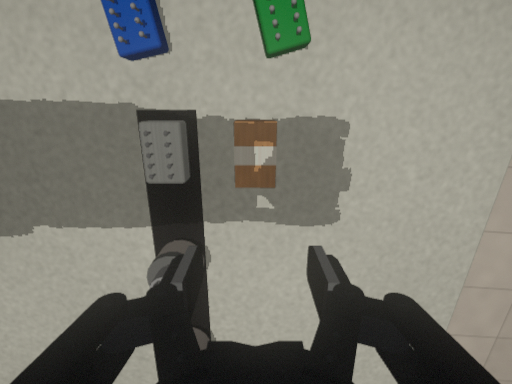

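```bash
python3 - <<'E'
from h import *
tops('wrist',[('block',(135,113,195,190),.028),('carton',(228,112,284,194),.03)],.004)
E
python3 -m jog '[[0,0.024,-0.024,0,0,0],[0,0.05,-0.05,0,0,0],[0,0.08,-0.08,0,0,0],[0,0.11,-0.11,0,0,0],[0,0.14,-0.14,0,0,0]]' 0.07 && python3 -m jog '[[0,0.024,-0.024,0,0,0],[0,0.05,-0.05,0,0,0],[0,0.07,-0.067,0,0,0],[0,0.07,-0.067,0,0,0],[0,0.07,-0.067,0,0,0]]' && python3 - <<'E'
from h import *
shot('wrist','w13');shot('top','top3')
print([ (b['extent'],b['p']) for b in arm.boxes_of('vial_mid','wrist')[:2]])
tops('wrist',[('vial',(180,60,330,330),.075)],.006)
tops('top',[('block',(190,158,225,185),.028),('carton',(190,120,225,158),.03),('disp',(285,150,318,184),.045),('jar',(235,150,275,185),.043),('dish',(235,150,275,185),.065)])
plan((.410,.2725,.01),4.2)
E
```

```text
block 2342 z 0.0274 mean [0.5398 0.1144] rect [array([539.7, 113.2]), array([40. , 58.2]), np.float64(4.3)]
carton 2777 z 0.0296 mean [0.6278 0.1197] rect [array([628. , 118.5]), array([40.1, 62.7]), np.float64(4.3)]
clock: 19.62
tool_pos: [0.4818, 0.2069, 0.1477]
ee_rot: [[-0.0, -0.074, 0.997], [0.0, 0.997, 0.074], [-1.0, 0.0, -0.0]]
contact_force: [-0.0, 0.6, -0.3]
grip_width: 0.0698
clock: 20.03
tool_pos: [0.4109, 0.2717, 0.148]
ee_rot: [[0.0, -0.077, 0.997], [0.0, 0.997, 0.077], [-1.0, 0.0, 0.0]]
contact_force: [0.3, -0.1, -0.1]
grip_width: 0.07
[([238.5, 173.8, 273.2, 220.9], 0.81)]
vial 457 z 0.0743 mean [0.4105 0.2751] rect [array([410.4, 275.3]), array([19.4, 20.6]), np.float64(4.4)]
block 282 z 0.0286 mean [0.539 0.114] rect [array([538.8, 114.2]), array([41.5, 60.2]), np.float64(4.3)]
carton 312 z 0.0309 mean [0.6281 0.1195] rect [array([628.1, 118.5]), array([42. , 63.3]), np.float64(1.9)]
disp 355 z 0.0438 mean [ 0.558  -0.1444] rect [array([ 557.9, -144.3]), array([59.6, 60.5]), np.float64(76.2)]
jar 228 z 0.0451 mean [ 0.5499 -0.0157] rect [array([551.6, -15.2]), array([54.9, 51. ]), np.float64(0.7)]
dish 53 z 0.0652 mean [ 0.5521 -0.0143] rect [array([551.7, -14.7]), array([34. , 31.9]), np.float64(45.1)]
now [0.4122 0.2701 0.1477] yaw 4.2 clk 20.1833 w 0.0701
shift [ 0.1377  0.0025 -0.002 ] turn [0. 0. 0.]
```

```bash
python3 -m jog '[[0.01,0.003,-0.0015,0,0,0],[0.04,0.003,-0.0015,0,0,0],[0.08,0.003,-0.0015,0,0,0],[0.11,0.003,-0.0015,0,0,0],[0.135,0.003,-0.0015,0,0,0]]' && python3 -m jog '[[0,0,0,0,0,0],[0,0,0,0,0,0],[0,0,0,0,0,0],[0,0,0,0,0,0],[0,0,0,0,0,0]]' && python3 -m jog '[[0,0,0,0,0,0],[0,0,0,0,0,0],[0,0,0,0,0,0],[0,0,0,0,0,0],[0,0,0,0,0,0]]' 0.0 25 && python3 -m jog '[[0,0,0,0,0,0],[-0.02,0,0,0,0,0],[-0.06,0,0,0,0,0],[-0.1,0,0,0,0,0],[-0.14,0,0,0,0,0]]'; python3 - <<'E'
from h import *
p,d,c=shot('wrist','w14')
plan((.6455,-.1380,.155),4.2)
E
```

```text
clock: 20.6
tool_pos: [0.4093, 0.2723, 0.0097]
ee_rot: [[-0.002, -0.073, 0.997], [-0.001, 0.997, 0.073], [-1.0, -0.001, -0.002]]
contact_force: [0.1, 0.1, -1.4]
grip_width: 0.0699
clock: 21.02
tool_pos: [0.4107, 0.2737, 0.0142]
ee_rot: [[0.002, -0.074, 0.997], [0.001, 0.997, 0.074], [-1.0, 0.001, 0.002]]
contact_force: [-0.9, 0.7, -0.2]
grip_width: 0.0701
clock: 21.43
tool_pos: [0.4101, 0.2734, 0.0132]
ee_rot: [[0.0, -0.074, 0.997], [0.0, 0.997, 0.074], [-1.0, 0.0, 0.0]]
contact_force: [-1.9, -1.0, 5.8]
grip_width: 0.0315
clock: 21.85
tool_pos: [0.4095, 0.273, 0.1544]
ee_rot: [[-0.001, -0.074, 0.997], [-0.001, 0.997, 0.074], [-1.0, -0.0, -0.001]]
contact_force: [0.7, 0.9, -0.5]
grip_width: 0.0311
now [0.4121 0.2746 0.1623] yaw 4.2 clk 21.9 w 0.0314
shift [ 0.0073 -0.4288  0.2022] turn [ 0.01  0.1  -0.05]
```

View pics/w14.png

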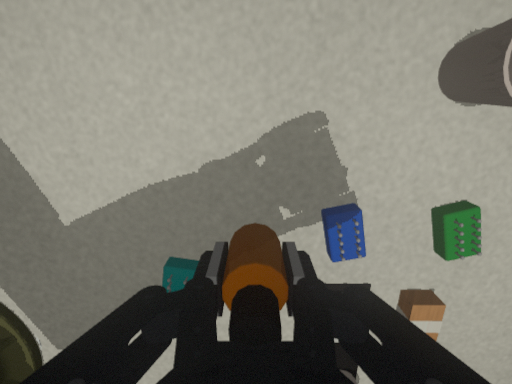

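```bash
python3 -m jog '[[0,-0.02,0.009,0,0,0],[0,-0.05,0.023,0,0,0],[0,-0.085,0.04,0,0,0],[0,-0.12,0.057,0,0,0],[0,-0.155,0.073,0,0,0]]' && python3 -m jog '[[0,-0.036,0.017,0,0,0],[0,-0.072,0.034,0,0,0],[0,-0.108,0.051,0,0,0],[0,-0.144,0.068,0,0,0],[0,-0.18,0.085,0,0,0]]' && python3 -m jog '[[0,-0.035,0.016,0,0,0],[0,-0.07,0.033,0,0,0],[0.0,-0.08,0.037,0,0,0],[0.0,-0.08,0.037,0,0,0],[0.0,-0.08,0.037,0,0,0]]' && python3 - <<'E'
from h import *
plan((.6455,-.1380,.075),4.2)
E
```

```text
clock: 22.32
tool_pos: [0.4948, 0.1225, 0.1527]
ee_rot: [[0.0, -0.074, 0.997], [0.0, 0.997, 0.074], [-1.0, 0.0, 0.0]]
contact_force: [0.9, 0.3, -0.1]
grip_width: 0.0312
clock: 22.73
tool_pos: [0.5928, -0.0511, 0.1525]
ee_rot: [[-0.0, -0.074, 0.997], [0.0, 0.997, 0.074], [-1.0, 0.0, -0.0]]
contact_force: [0.4, 1.2, -0.7]
grip_width: 0.0313
clock: 23.15
tool_pos: [0.6347, -0.1262, 0.152]
ee_rot: [[-0.001, -0.073, 0.997], [0.0, 0.997, 0.073], [-1.0, 0.001, -0.001]]
contact_force: [0.0, 1.0, -1.3]
grip_width: 0.0312
now [ 0.6347 -0.1262  0.152 ] yaw 4.2 clk 23.15 w 0.0312
shift [ 0.077  -0.0126  0.01  ] turn [-0.   -0.01 -0.01]
```

```bash
python3 -m jog '[[0.01,-0.006,0.005,0,0,0],[0.03,-0.0126,0.01,0,0,0],[0.055,-0.0126,0.01,0,0,0],[0.075,-0.0126,0.01,0,0,0],[0.075,-0.0126,0.01,0,0,0]]' && python3 - <<'E'
from h import *
p,d,c=shot('wrist'); cv2.imwrite('pics/w15.png',p[:,:,::-1])
plan((.6455,-.1380,.015),4.2)
W=cloud(d,c); m=(np.abs(W[...,2]-.0435)<.006)&(W[...,0]<.61); print(m.sum())
E
```

```text
clock: 23.57
tool_pos: [0.6439, -0.1365, 0.0727]
ee_rot: [[-0.007, -0.075, 0.997], [0.002, 0.997, 0.075], [-1.0, 0.002, -0.007]]
contact_force: [-0.7, -0.2, -2.9]
grip_width: 0.0316
now [ 0.6449 -0.1368  0.0755] yaw 4.3 clk 23.6167 w 0.0315
shift [ 0.0605 -0.0013  0.0007] turn [ 0.02 -0.04 -0.02]
9820
```

View pics/w15.png

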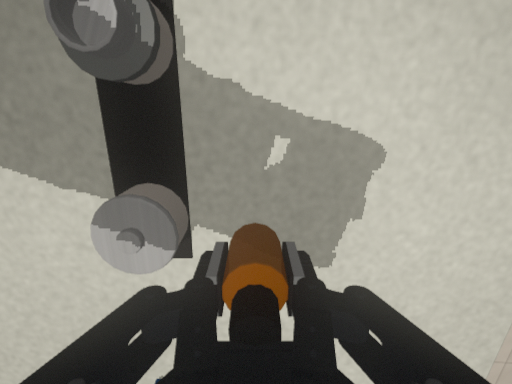

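```bash
python3 - <<'E'
from h import *
z=np.load('/tmp/wrist.npz'); c=dict(fov_y=z['k'][0],cx=z['k'][1],cy=z['k'][2],R=z['R'],t=z['t'])
tops('wrist',[('disp',(85,180,188,276),.0435)],.003)
e=ray([[92,232],[177,232],[134,195],[134,273]],c,.042); print('lid extremes',e.round(4),e.mean(0).round(4))
m=ray([[191,257],[173,0]],c,.003); print('mat end corner',m.round(4),'-> disp', (m[0,:2]+np.array([-.03*.9973-.04*.073, -.03*.073+.04*.9973])).round(4))
E
```

```text
disp 4736 z 0.0425 mean [ 0.5588 -0.1438] rect [array([ 558.5, -145.2]), array([60. , 59.9]), np.float64(4.4)]
lid extremes [[ 0.529  -0.1452  0.042 ]
 [ 0.5885 -0.1405  0.042 ]
 [ 0.5602 -0.1155  0.042 ]
 [ 0.5563 -0.1764  0.042 ]] [ 0.5585 -0.1444  0.042 ]
mat end corner [[ 0.5895 -0.1832  0.003 ]
 [ 0.5773  0.009   0.003 ]] -> disp [ 0.5566 -0.1455]
```

```bash
python3 -m jog '[[0.01,-0.0028,0.0034,0,0,0],[0.025,-0.0028,0.0034,0,0,0],[0.04,-0.0028,0.0034,0,0,0],[0.05,-0.0028,0.0034,0,0,0],[0.056,-0.0028,0.0034,0,0,0]]' && python3 -m jog '[[0.002,0,0,0,0,0],[0.004,0,0,0,0,0],[0.004,0,0,0,0,0],[0.004,0,0,0,0,0],[0.004,0,0,0,0,0]]' && python3 - <<'E'
from h import *
plan((.6485,-.1393,.0132),4.2)
E
```

```text
clock: 24.03
tool_pos: [0.6492, -0.1404, 0.0204]
ee_rot: [[-0.001, -0.074, 0.997], [0.0, 0.997, 0.074], [-1.0, 0.0, -0.001]]
contact_force: [0.7, -0.2, -1.6]
grip_width: 0.0312
clock: 24.45
tool_pos: [0.6499, -0.1406, 0.0185]
ee_rot: [[0.001, -0.074, 0.997], [-0.0, 0.997, 0.074], [-1.0, -0.0, 0.001]]
contact_force: [0.9, -0.8, -0.4]
grip_width: 0.0312
now [ 0.6499 -0.1406  0.0185] yaw 4.2 clk 24.45 w 0.0312
shift [ 0.0053  0.0014 -0.0013] turn [0.01 0.01 0.  ]
```

```bash
python3 -m jog '[[0.001,0.0014,-0.0013,0,0,0],[0.002,0.0014,-0.0013,0,0,0],[0.003,0.0014,-0.0013,0,0,0],[0.0045,0.0014,-0.0013,0,0,0],[0.0045,0.0014,-0.0013,0,0,0]]' && python3 -m jog '[[0.0005,0,0,0,0,0],[0.0008,0,0,0,0,0],[0.0008,0,0,0,0,0],[0.0008,0,0,0,0,0],[0.0008,0,0,0,0,0]]' && python3 -m jog '[[0,0,0,0,0,0],[0,0,0,0,0,0],[0,0,0,0,0,0],[0,0,0,0,0,0],[0,0,0,0,0,0]]' 0.06 && python3 -m jog '[[-0.02,0,0,0,0,0],[-0.05,0,0,0,0,0],[-0.09,0,0,0,0,0],[-0.13,0.0,0,0,0,0],[-0.14,-0.0,0,0,0,0]]' && python3 -m jog '[[0,-0.03,-0.02,0,0,0],[0,-0.06,-0.04,0,0,0],[0,-0.07,-0.06,0,0,0],[0,-0.07,-0.07,0,0,0],[0,-0.07,-0.07,0,0,0]]'; python3 - <<'E'
from h import *
p,d,c=shot('wrist'); cv2.imwrite('pics/w16.png',p[:,:,::-1])
E
```

```text
clock: 24.87
tool_pos: [0.6482, -0.1393, 0.0133]
ee_rot: [[0.0, -0.074, 0.997], [-0.0, 0.997, 0.074], [-1.0, -0.0, 0.0]]
contact_force: [0.4, 0.7, -0.3]
grip_width: 0.0311
clock: 25.28
tool_pos: [0.6483, -0.1393, 0.0133]
ee_rot: [[0.0, -0.074, 0.997], [-0.0, 0.997, 0.074], [-1.0, -0.0, 0.0]]
contact_force: [-3.9, 0.4, 8.7]
grip_width: 0.0315
clock: 25.7
tool_pos: [0.6481, -0.1392, 0.0123]
ee_rot: [[-0.0, -0.074, 0.997], [0.0, 0.997, 0.074], [-1.0, 0.0, -0.0]]
contact_force: [-0.6, 0.5, 0.7]
grip_width: 0.0601
clock: 26.12
tool_pos: [0.6501, -0.1397, 0.1597]
ee_rot: [[0.009, -0.074, 0.997], [-0.002, 0.997, 0.074], [-1.0, -0.003, 0.009]]
contact_force: [0.8, -0.3, 0.8]
grip_width: 0.06
clock: 26.53
tool_pos: [0.5821, -0.2152, 0.1525]
ee_rot: [[-0.0, -0.072, 0.997], [0.0, 0.997, 0.072], [-1.0, 0.0, -0.0]]
contact_force: [0.6, -0.3, 0.4]
grip_width: 0.0599
```

View pics/w16.png

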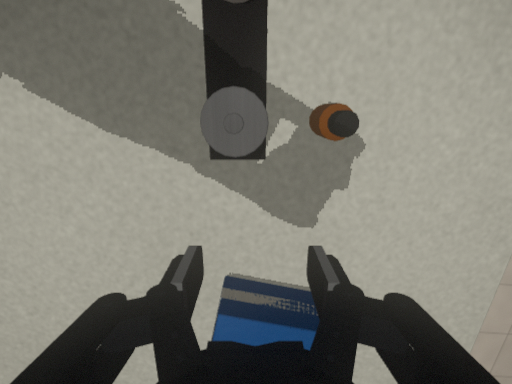

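Bottle stands at (343,122), upright, behind the dispenser (235,121). Retreat and final check.

```bash
python3 -m jog '[[-0.02,0,-0.025,0,0,0],[-0.04,0,-0.055,0,0,0],[-0.06,0,-0.09,0,0,0],[-0.08,0,-0.125,0,0,0],[-0.08,0,-0.16,0,0,0]]' && python3 -m jog '[[0,0,-0.02,0,0,0],[0,0,-0.02,0,0,0],[0,0,-0.02,0,0,0],[0,0,-0.02,0,0,0],[0,0,-0.02,0,0,0]]' | head -2; python3 - <<'E'
from h import *
tops('wrist',[('disp',(195,82,272,160),.0435),('vial',(300,95,365,145),.075)],.005)
p,d,c=shot('top'); cv2.imwrite('pics/top4.png',cv2.resize(p[100:260,80:360,::-1],None,fx=2.8,fy=2.8))
tops('top',[('block',(190,158,225,185),.028),('carton',(190,120,225,158),.03),('disp',(285,150,318,184),.045),('vial',(280,110,320,156),.075),('jar',(235,150,275,185),.043),('dish',(235,150,275,185),.065),('cup',(80,120,130,165),.085)],.006)
E
```

```text
clock: 27.0
tool_pos: [0.4243, -0.2261, 0.236]
ee_rot: [[0.005, -0.075, 0.997], [-0.003, 0.997, 0.075], [-1.0, -0.003, 0.005]]
contact_force: [-0.1, -0.8, 1.1]
grip_width: 0.06
clock: 27.42
tool_pos: [0.405, -0.2273, 0.2323]
disp 3462 z 0.0425 mean [ 0.5575 -0.1455] rect [array([ 557.4, -146.3]), array([60.2, 60. ]), np.float64(67.6)]
vial 579 z 0.0745 mean [ 0.6461 -0.1391] rect [array([ 646.1, -139.3]), array([20.7, 19.5]), np.float64(4.1)]
block 264 z 0.0288 mean [0.5391 0.1142] rect [array([538.7, 114.3]), array([41.3, 60.1]), np.float64(4.3)]
carton 296 z 0.0308 mean [0.6281 0.1194] rect [array([628.1, 118.6]), array([41.8, 63.2]), np.float64(1.9)]
disp 325 z 0.0439 mean [ 0.5582 -0.1441] rect [array([ 558.4, -145.1]), array([58.3, 59.3]), np.float64(45.7)]
vial 40 z 0.0761 mean [ 0.6481 -0.1373] rect [array([ 647.6, -137.4]), array([17.4, 16.9]), np.float64(0.7)]
jar 204 z 0.0442 mean [ 0.5498 -0.0161] rect [array([551.6, -15.2]), array([54.9, 51. ]), np.float64(0.7)]
dish 45 z 0.0648 mean [ 0.552  -0.0152] rect [array([551.7, -14.7]), array([34. , 31.8]), np.float64(45.0)]
cup 147 z 0.085 mean [0.6101 0.4087] rect [array([609.8, 406.9]), array([68.5, 70. ]), np.float64(0.7)]
```

View pics/top4.png

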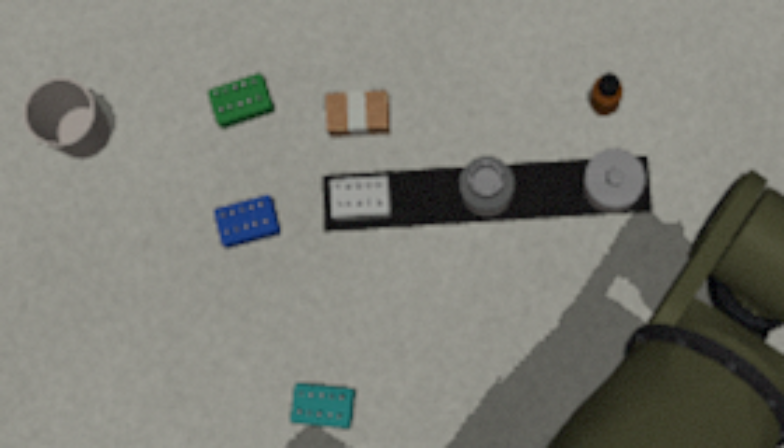

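```bash
python3 -c "
from workcell import arm
print(arm.hand_in())"
```

```text
the job is handed in; nothing more can be done
None
```

The bonding set is laid out at the mat and handed in at about 27 s of robot time. I placed things in the order asked: jar, dish, carton, bottle. The gripper is open and clear of everything.

| Item | Last check | Asked |
|---|---|---|
| Jar on the mat | 0.5–3 mm off the midpoint across the mat, under about 1 mm off along it | half-way between block and dispenser |
| Dish on the jar | within about 1 mm of the lid's centre | centred on the lid |
| Carton behind the bur block | 8.9 cm from it in the top view, 8.8 cm in the wrist view, 1–2 mm sideways | 9 cm straight behind |
| Bottle behind the dispenser | 8.9–9.0 cm from it, within about 1 mm sideways | 9 cm straight behind |

- **Carton angle:** the wrist camera put the carton at 4.3°, the same as the block. The last top-view fit of the carton read 1.9°, but I trust that less because its pixels are coarse.
- **Jar position:** the measurements disagree by up to about 3 mm across the mat. It reads about 0.5 mm off against the mat's outline and about 3 mm too far back against the block–dispenser midpoint. I left it there.
- **Upright and undisturbed:** all four stand upright. The cup was re-measured and had not moved. The look-alike blocks looked unmoved in the last top picture, and the arm never came near the glove box, which I did not measure again.

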